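Set a sheet blank's bend line over the end of the bending stand

TASK

Get the silver aluminium blank ready for bending: using only pushes with the fingertips, never gripping or lifting it, push it flat and square against the stand's back rail and along the ledge, outward over the end of the ledge nearer to it, until its outer black bend line lies right over that end edge. Leave it lying there and back off; the brass blank and everything else must stay where they are.

Things in the scene. Friction and masses are not known exactly. Their poses are not given: they have to be found in the camera images.
- ledge: bending stand fixed to the bench: flat grey ledge, 130 mm deep (its x) by 370 mm long (its y), top 40 mm above the bench, open at both ends. Origin: centre of its underside, at bench height. x points away from the robot, to the dark back rail along the far side (12 mm thick, 10 mm higher than the ledge, near face at x = +53 mm). Position and yaw vary.
- left_end (a point): middle of the ledge's left end edge, on the ledge's top (y = +185 mm in the ledge's frame)
- right_end (a point): middle of the ledge's right end edge, on the ledge's top (y = -185 mm in the ledge's frame)
- aluminium_blank: the blank to push: pale silver plate 88 mm (its x) by 110 mm (its y) by 5 mm thick, 0.10 to 0.20 kg, in the ledge's left or right half, slightly askew and some 4 to 28 mm short of the rail. Origin: centre of its underside. Black bend lines, 2.5 mm wide, run across it at y = +20 and -20 mm (35 mm from each short edge). Done, its centre is at x = +9, y = +165 or -165 mm in the ledge's frame.
- brass_blank: brass plate of the same size and shape as the aluminium one, about 0.3 kg, lying in the other half of the ledge, with some 90 mm of bare ledge between the two; must not be moved. Origin: centre of its underside.
- gauge: bystander, loose on the bench beside the stand: small steel gauge block, 30x50x22 mm; origin at the centre of its underside; must not be moved
- vial: bystander, loose on the bench beside the stand: small amber vial with a black cap, 27x26x57 mm; origin at the centre of its underside; must not be moved

How it is judged:
At the end, for the whole second after the job is handed in: The aluminium blank lies at rest, flat on the ledge, within 5 mm of the back rail and square to it within 0.06 rad, and sticks out over an end of the ledge so that its outer bend line is within 7 mm of the end edge (28 to 42 mm overhang) ((y of aluminium_blank in the frame of ledge between 0.158 and 0.172 m or y of aluminium_blank in the frame of ledge between -0.172 and -0.158 m) and x of aluminium_blank in the frame of ledge above 0.004 m and angle between the y axis of aluminium_blank and the y axis of ledge, either way round below 0.06 rad and angle between aluminium_blank's own z axis and vertical below 0.05 rad and z of aluminium_blank in the frame of ledge between 0.036 and 0.044 m and linear speed of aluminium_blank below 0.01 m/s); the robot touches nothing.
It fails at once if the aluminium blank is lifted (more than 10 mm off the ledge) or tipped (height (world z) of aluminium_blank above 0.05 m or angle between aluminium_blank's own z axis and vertical above 0.2 rad).
It fails at once if the aluminium blank is pushed off the ledge (height (world z) of aluminium_blank below 0.03 m).
It fails at once if the brass blank is moved more than 10 mm (distance of brass_blank from where it was at the start of the episode above 0.01 m).
It fails at once if a bystander is moved more than 15 mm (distance of any of gauge, vial from where it was at the start of the episode above 0.015 m).
It also fails if it takes over 64 s, if anything falls off the work surface, if the arm or the gripper's body presses on something with over 40 N, if the wrist force passes 120 N, or if a joint passes its speed limit or range.

ROBOT

A 6-joint arm with a two-finger parallel gripper is mounted at the origin on the work surface; the furniture and walls round the work are solid. World frame = base frame: x ahead of the robot, y to its left, z up, the work surface at z = 0. Lengths are in m, angles in rad, forces in N, time in s.
With the tool pointing down it reaches from about 0.35 to 0.775 m from the base axis. Payload 5.5 kg.
Tool frame: the origin (TCP) lies at the very end of the fingers, on their centre line; the grasp point (between the pads) lies env.pinch_z behind it (env.pinch_z is the distance from the TCP to the grasp point, in m); z points along the fingers, y is the line along which they close (so a half turn about z gives the same grasp; the last joint's range is limited). The gripper opens to 85 mm and grips with 20 to 120 N. Pads are 22 mm wide; open, the fingers measure 114 mm over their backs; the gripper's body (76 mm by 85 mm) begins 54 mm behind the grasp point. The pads swing forward as they close: fully open they stand 13 mm farther back than shut.
Start: joints at [-1.392, 0.313, 0.046, 1.304, 0, 1.431], TCP at [0.18, -0.546, 0.231] pointing down, gripper open.
Joint ranges: [-2.76, 2.76], [-0.86, 1.69], [-1.03, 1.26], [-2.2, 2.34], [-1.47, 1.5], [-3.14, 3.14]. Speed limits (rad/s): [2.57, 2.57, 3.14, 3.14, 3.14, 3.14].

INTERFACE

Orientations are given as a unit quaternion [w, x, y, z].
In Python, from workcell import env, eyes gives the robot as it stands.
- The arm moves only by the shell command python3 -m jog 'ROWS' [FORCE]. ROWS is JSON, one flat list of numbers, 7 for each row, row after row: the shift along the world's x, y, z as a fraction of full scale, then the turn, a rotation vector about the world's x, y, z as a fraction of full scale, then the opening, from -1 (shut) to 1 (fully open), so that 0 is half open. A call has 1 to 12 rows; each row is the pose to reach, as a shift and turn from the pose commanded when the call began, turning the shorter way round; what a row does not reach only later rows make up. Full scale, the value 1, is 20 cm for a shift and pi rad for a turn. A row lasts 1/12 s, in which the tool goes at most 41.7 mm and 7.16 degrees, less where a joint would pass 70% of its speed; a pose out of reach is approached as far as the arm can. A call with a number of a shift or a turn outside -1 to 1 is refused whole. A call with a gripper value outside its range is refused whole. The fingers move at their own pace and stop on an object; FORCE is the grip in N (left out, the last holds). Time passes only in rows, so rows that repeat a pose let the fingers close. It gives the time, the measured TCP pose, the force, the opening and the grip force at its end, in the units of the state.
- env.get_state(): the state, without advancing time (a new reading comes with each control period).
- eyes.read_camera(name): name is "side" or "top" or "wrist"; returns (picture, depth): 400x640x3 uint8, red, green, blue; 400x640 float32, m along the optical axis (not along the pixel's ray), 0 where there is no reading.
- eyes.calibration(name): a dict with "fx", "fy", "cx", "cy" (pixels), "k1" (the pictures are not rectified: a ray, as slopes to the right and down, at radius r is drawn at 1 + k1 r^2 times it, then the intrinsics apply), "R" (3x3) and "t" (3): a world point X has camera coordinates R X + t; the wrist camera has in their place "tool_from_camera" (4x4, takes a point from camera to tool coordinates, whose origin is the TCP and whose axes are the flange's). Camera axes: x right, y down, z forward; pixel columns grow to the right and rows downward; lengths in m; the calibration is good to about 2 mm. A picture is of the moment at which its call begins: read the wrist's pose just before it. calibration takes no time and is no camera call.
- env.hand_in(): hands the job in; it is judged then, once.
The state is a dict: "clock": time; "joint_pos": joint angles; "qvel": joint speeds; "tau": joint torques, N m; "tcp_pos": TCP position; "orientation": TCP orientation; "wrist_force": force on the tool from outside, world axes, zero at the start; "ft_torque": the same for the moment, N m; "finger_gap": finger opening in m; "grip_force": force on a finger pad.
Only numpy, scipy, OpenCV 4.12 (cv2) and the standard library are available. Lean on these libraries where they do the work, as an engineer would, in place of code of your own. Each camera call takes 0.05 s, during which the arm holds its last target. There are 200 camera calls.

## Working session

There is one attempt and no reset: what is moved stays moved. The work goes in short steps, Python scripts to look and compute and a shell command to move; the robot and the scene stay as the last step left them, time stands still between calls to the robot, and variables do not carry over. Pictures are saved under pics/ and viewed, at most 10 in all, crops included, and the job is handed in when it is done.

```bash
mkdir -p pics; ls
python3 - <<'E'
from workcell import env, eyes
import cv2,numpy as np
for n in("top","side"):
    p,d=eyes.read_camera(n); cv2.imwrite(f"pics/{n}0.png",p[:,:,::-1]); np.savez(f"{n}0.npz",p=p,d=d)
    print({k:np.round(v,3).tolist() for k,v in eyes.calibration(n).items()})
s=env.get_state();print(s,env.pinch_z)
E
```

```text
pics
{'fx': 414.472, 'fy': 414.472, 'cx': 322.017, 'cy': 199.028, 'k1': 0.026, 'R': [[0.003, -1.0, 0.03], [-0.985, -0.008, -0.172], [0.173, -0.029, -0.985]], 't': [-0.13, 0.436, 0.89]}
{'fx': 462.77, 'fy': 462.77, 'cx': 324.502, 'cy': 213.0, 'k1': -0.047, 'R': [[0.064, -0.998, 0.003], [-0.594, -0.041, -0.804], [0.802, 0.049, -0.595]], 't': [-0.122, 0.32, 0.741]}
{'clock': 0.1, 'joint_pos': array([-1.39162625e+00,  3.13924391e-01,  4.50720340e-02,  1.30361515e+00,
       -4.54273663e-05,  1.43118883e+00]), 'qvel': array([ 4.82800355e-04, -7.50327362e-04,  3.32511943e-03,  5.09737915e-04,
       -4.36345374e-07, -5.38457253e-04]), 'tau': array([ 2.16360342e-03, -4.81728566e+01,  2.99241900e+01,  1.28171584e-02,
       -1.35022583e-04, -7.03536003e-06]), 'tcp_pos': array([ 0.18009687, -0.5455691 ,  0.23049017]), 'orientation': array([-8.34977911e-04,  9.87324129e-01,  1.58714733e-01, -3.92372140e-05]), 'wrist_force': array([ 0.34440348, -0.72114697,  0.26341493]), 'ft_torque': array([-0.00195321, -0.0620807 ,  0.00971029]), 'grip_force': 0.0, 'finger_gap': 0.08539706429969567} 0.0187
```

View pics/top0.png

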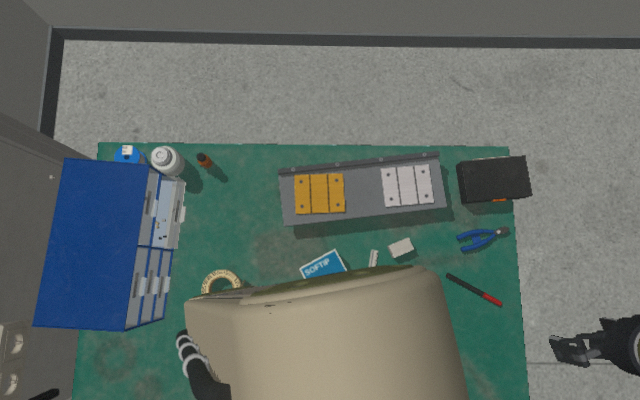

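View pics/side0.png

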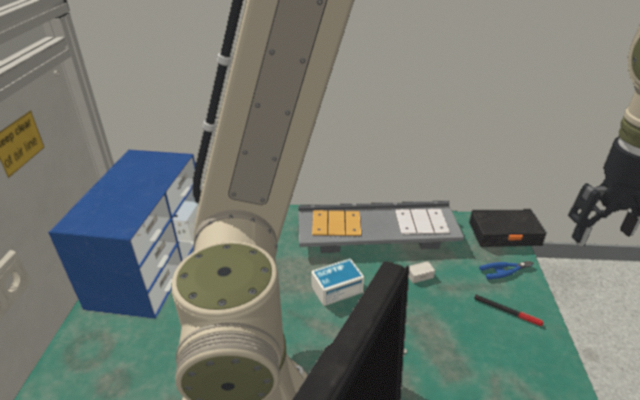

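Top view: aluminium blank at about (407,186), brass at (320,194), and the ledge's right end at about x=445, with a black box just beyond it at (458–530,180). The gauge is at (401,248) and the vial at (204,160). The side view agrees, so the push goes to the right end (-y).

```bash
cat > h.py <<'E'
import numpy as np,cv2
from workcell import env,eyes
from scipy.spatial.transform import Rotation as Ro
def cam(n,st=None):
    c=eyes.calibration(n)
    if "R" in c: R,t=np.array(c["R"]),np.array(c["t"])
    else:
        T=np.array(c["tool_from_camera"]);q=st["orientation"]
        W=np.eye(4);W[:3,:3]=Ro.from_quat(np.r_[q[1:],q[0]]).as_matrix();W[:3,3]=st["tcp_pos"]
        M=np.linalg.inv(W@T);R,t=M[:3,:3],M[:3,3]
    return c,R,t
def cast(n,px,z,st=None):
    c,R,t=cam(n,st);K=np.array([[c["fx"],0,c["cx"]],[0,c["fy"],c["cy"]],[0,0,1.]])
    u=cv2.undistortPoints(np.float64(px).reshape(-1,1,2),K,np.array([c["k1"],0,0,0,0.])).reshape(-1,2)
    d=np.c_[u,np.ones(len(u))]@R; o=-R.T@t
    return (o+d*((z-o[2])/d[:,2])[:,None])[:,:2]
def rect(n,mask,z,st=None,close=9):
    m=cv2.morphologyEx(mask.astype(np.uint8),cv2.MORPH_CLOSE,np.ones((close,close)))
    c=max(cv2.findContours(m,0,cv2.CHAIN_APPROX_NONE)[0],key=cv2.contourArea)
    w=cast(n,c.reshape(-1,2),z,st).astype(np.float32)
    r=cv2.minAreaRect(w*1000);b=cv2.boxPoints(r)
    e=b-np.roll(b,-1,0);e=e[np.argmax(np.linalg.norm(e,axis=1))]
    if e[1]<0:e=-e
    return np.round(r[0],1),np.round(r[1],1),np.arctan2(-e[0],e[1])  # mm, yaw of long axis from +y
E
python3 - <<'E'
from h import *
z=np.load("top0.npz");p=z["p"];h=cv2.cvtColor(p,cv2.COLOR_RGB2HSV).astype(int);H,S,V=h[...,0],h[...,1],h[...,2]
roi=np.zeros(p.shape[:2],bool);roi[140:232,270:452]=1
print("al",rect("top",roi&(S<40)&(V>170),.045))
print("br",rect("top",roi&(H>12)&(H<35)&(S>120)&(V>100),.045))
led=roi&(S<60)&(V>75)
print(p[212,370],p[160,350],p[200,436], p[170,362])
print("ledge front/ends corners:",cast("top",[[283,224],[448,206],[439,153],[278,170]],.04))
d=z["d"]; c,R,t=cam("top")
def pt(u,v):
    w=cast("top",[[u,v]],0)[0];o=-R.T@t;ray=np.r_[w,0]-o;k=d[v,u]/(R@ray)[2];return np.round(o+k*ray,3)
for q in[(470,175),(470,200),(520,165),(400,245),(365,188),(407,200),(360,161),(325,262),(205,158)]:print(q,pt(*q))
for v in (195,175): print([ (u,p[v,u].tolist()) for u in range(436,464,2)])
im=cv2.resize(p[140:235,265:465],None,fx=4,fy=4,interpolation=cv2.INTER_CUBIC);cv2.imwrite("pics/crop.png",im[:,:,::-1])
E
```

```text
al (array([ 469.3, -318.5]), array([ 84.1, 106.1]), np.float32(0.10022794))
br (array([ 449.4, -121.3]), array([ 88.7, 110. ]), np.float32(0.047361683))
[105 107 106] [ 83 102  93] [105 109 112] [105 107 110]
ledge front/ends corners: [[ 0.37955382 -0.04177226]
 [ 0.42269204 -0.4119022 ]
 [ 0.54610453 -0.39715658]
 [ 0.50225147 -0.02815532]]
(470, 175) [ 0.495 -0.467  0.038]
(470, 200) [ 0.437 -0.462  0.042]
(520, 165) [ 0.519 -0.583  0.039]
(400, 245) [ 0.336 -0.305  0.022]
(365, 188) [ 0.462 -0.225  0.042]
(407, 200) [ 0.435 -0.318  0.045]
(360, 161) [ 0.522 -0.213  0.053]
(325, 262) [ 0.297 -0.135  0.045]
(205, 158) [0.528 0.136 0.042]
[(436, [110, 114, 114]), (438, [108, 111, 113]), (440, [110, 111, 113]), (442, [108, 108, 110]), (444, [102, 104, 105]), (446, [49, 72, 67]), (448, [50, 71, 65]), (450, [60, 80, 72]), (452, [76, 102, 88]), (454, [73, 102, 88]), (456, [75, 100, 88]), (458, [68, 92, 80]), (460, [56, 62, 58]), (462, [41, 44, 42])]
[(436, [109, 111, 112]), (438, [111, 113, 113]), (440, [108, 113, 113]), (442, [49, 71, 63]), (444, [53, 77, 70]), (446, [53, 77, 68]), (448, [61, 94, 80]), (450, [62, 104, 89]), (452, [65, 104, 89]), (454, [63, 102, 92]), (456, [63, 98, 87]), (458, [45, 45, 45]), (460, [42, 45, 44]), (462, [45, 48, 45])]
```

View pics/crop.png

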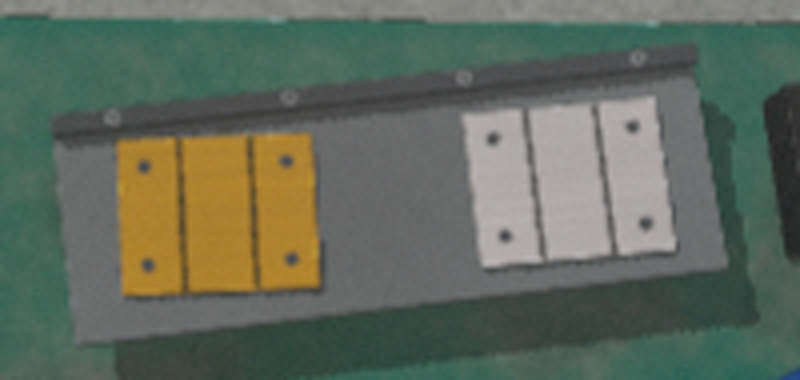

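The crop shows the ledge with the rail along its top edge, the blank's corners at (463,112), (655,97), (675,248) and (485,268), and the ledge's right end running (698,70) to (727,268). Estimates: ledge yaw 0.116 rad, origin about (0.466, -0.219); the blank needs about 17 mm toward the rail and about 66 mm outward. I'll move above it and look with the wrist camera.

```bash
python3 -m jog '[0.7,0.6,0,0,0,-0.065,0, 0.7,0.6,0,0,0,-0.065,0, 0.7,0.6,0,0,0,-0.065,0, 0.7,0.6,0,0,0,-0.065,0, 0.7,0.6,0,0,0,-0.065,0, 0.7,0.6,0,0,0,-0.065,0, 0.7,0.6,0,0,0,-0.065,0]'
python3 -m jog '[0.5,0.6,0.35,0,0,0,0, 0.5,0.6,0.35,0,0,0,0, 0.5,0.6,0.35,0,0,0,0, 0.5,0.6,0.35,0,0,0,0, 0.5,0.6,0.35,0,0,0,0, 0.5,0.6,0.35,0,0,0,0, 0.5,0.6,0.35,0,0,0,0]'
python3 - <<'E'
from h import *
s=env.get_state();p,d=eyes.read_camera("wrist");cv2.imwrite("pics/w1.png",p[:,:,::-1]);np.savez("w1.npz",p=p,d=d,pos=s["tcp_pos"],q=s["orientation"])
print(s["tcp_pos"],s["orientation"],s["finger_gap"],s["joint_pos"])
E
```

```text
clock: 0.68
tcp_pos: [0.3209, -0.4252, 0.2311]
orientation: [-0.0, 0.998, 0.059, -0.0]
wrist_force: [-0.2, -0.1, -0.1]
finger_gap: 0.0425
grip_force: 0.0
clock: 1.27
tcp_pos: [0.4197, -0.3071, 0.3009]
orientation: [0.0, 0.998, 0.057, -0.0]
wrist_force: [0.2, -0.1, -0.6]
finger_gap: 0.0427
grip_force: 0.0
[ 0.41974514 -0.30705969  0.3009078 ] [ 2.56070376e-04  9.98371510e-01  5.70453244e-02 -3.04036005e-04] 0.042656094410874396 [-7.85555366e-01  1.95394690e-01  5.98981485e-02  1.43532220e+00
 -7.94693305e-04  2.24188467e+00]
```

View pics/w1.png

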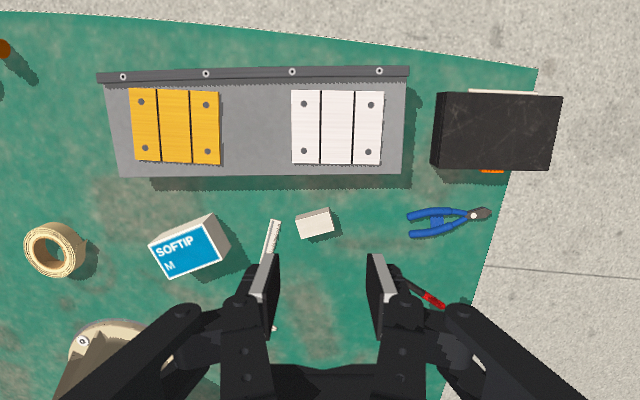

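The wrist view shows the whole stand: aluminium blank (291–384, 90–165), ledge front edge (119,177)–(402,173), right end at about x=405. I'll refine the poses from it.

```bash
cat >> h.py <<'E'
def analyse(f,x0,x1):  # ledge from front edge + right end, blank by mask
    z=np.load(f);p=z["p"];st=dict(tcp_pos=z["pos"],orientation=z["q"])
    g=p.astype(int);sat=g.max(2)-g.min(2);V=g.max(2)
    al=(sat<45)&(V>185);al[:,:x0]=0;al[:,x1:]=0;al[:60]=0;al[185:]=0
    led=((sat<22)&(V>85))|((sat<45)&(V>185)); 
    return z,p,st,al,led
E
python3 - <<'E'
from h import *
z,p,st,al,led=analyse("w1.npz",270,400)
r=rect("wrist",al,.045,st);print("al",r)
for u in (250,340):print(u,p[160:190,u].tolist()[::3])
fr=[]
for u in list(range(125,285,5))+list(range(300,400,5)):
    c=led[166:190,u]; k=np.where(c)[0]
    if len(k): fr.append([u,166+k.max()+.5])
en=[]
for v in range(90,170,4):
    k=np.where(led[v,386:425])[0]
    if len(k): en.append([386+k.max()+.5,v])
def fit(px):
    w=cast("wrist",px,.04,st).astype(np.float32);l=cv2.fitLine(w,cv2.DIST_HUBER,0,.001,.001).ravel();return l[:2],l[2:],w
df,pf,w=fit(fr);de,pe,we=fit(en)
print("front",df,pf,"end",de,pe, en[::5],fr[::10])
yaw=np.arctan2(-df[0],df[1]) if df[1]>0 else np.arctan2(df[0],-df[1])
ex=np.array([np.cos(yaw),np.sin(yaw)]);ey=np.array([-np.sin(yaw),np.cos(yaw)])
O=ex*(pf@ex+.065)+ey*(pe@ey+.185)
c=r[0]/1000-O
print("ledge yaw",yaw,"endang",np.arctan2(de[1],de[0]),"O",O,"al in ledge mm",1000*c@ex,1000*c@ey,"rel yaw",r[2]-yaw)
E
```

```text
al (array([ 470.2, -318.1]), array([ 87.7, 110.5]), np.float32(0.09632909))
250 [[152, 149, 148], [151, 147, 146], [152, 149, 148], [150, 150, 147], [150, 149, 146], [88, 103, 97], [51, 96, 80], [49, 97, 78], [50, 97, 82], [52, 96, 81]]
340 [[243, 236, 232], [255, 252, 247], [163, 160, 159], [160, 158, 156], [159, 155, 154], [80, 89, 76], [71, 87, 74], [74, 90, 76], [72, 87, 74], [63, 82, 70]]
front [ 0.1184238  -0.99296314] [ 0.3755422  -0.18052466] end [0.99131703 0.13149366] [ 0.48385197 -0.40075845] [[np.float64(405.5), 90], [np.float64(404.5), 110], [np.float64(403.5), 130], [np.float64(402.5), 150]] [[125, np.float64(189.5)], [175, np.float64(189.5)], [225, np.float64(175.5)], [275, np.float64(175.5)], [340, np.float64(186.5)], [390, np.float64(173.5)]]
ledge yaw 0.11870237 endang 0.13187557 O [ 0.44559273 -0.21901031] al in ledge mm 12.699532458512483 -101.3064972450268 rel yaw -0.022373274
```

Run:
```python
from h import *
z,p,st,al,led=analyse("w1.npz",270,400)
w=cast("wrist",[[119,177],[250,175],[402,173]],.04,st);print(w)
yaw=.122;ex=np.array([np.cos(yaw),np.sin(yaw)]);ey=np.array([-np.sin(yaw),np.cos(yaw)])
pe=np.array([.4839,-.4008]);O=ex*(w@ex+.065).mean()+ey*(pe@ey+.185)
print("fyaw",np.arctan2(*(w[2]-w[0])*[1,-1]),"O",O,"frontspread",w@ex)
c=np.array([.4702,-.3181])-O;print("al",c@ex*1e3,c@ey*1e3)
L=lambda x,y:np.round(O+ex*x+ey*y,4)
print("touch",L(-.02,0.0),"prepush",L(-.095,c@ey),"endx",L(-.035,c@ey),"bare mid",L(0,-.0015),"final y contact",L(.009,-.11))
q=st["orientation"];M=Ro.from_quat(np.r_[q[1:],q[0]]).as_matrix();print("tool y angle",np.arctan2(M[1,1],M[0,1]))
```

```text
[[ 0.37666887 -0.04128417]
 [ 0.3982819  -0.21526787]
 [ 0.42312001 -0.40959365]]
fyaw 0.12545744973574868 O [ 0.46420378 -0.21682957] frontspread [0.368845   0.36912398 0.37012849]
al -6.372715337628447 -101.24743351303229
touch [ 0.4444 -0.2193] prepush [ 0.3822 -0.3289] endx [ 0.4418 -0.3216] bare mid [ 0.4644 -0.2183] final y contact [ 0.4865 -0.3249]
tool y angle -1.4566435481880584
```

```bash
python3 -m jog '[0.21,0.444,-0.5,0,0,0,0, 0.21,0.444,-0.5,0,0,0,0, 0.21,0.444,-0.5,0,0,0,0, 0.21,0.444,-1,0,0,0,0, 0.21,0.444,-1,0,0,0,0, 0.21,0.444,-1,0,0,0,0, 0.21,0.444,-1,0,0,0,0, 0.21,0.444,-1,0,0,0,0, 0.21,0.444,-1,0,0,0,0]'
python3 -m jog '[0,0,-0.1,0,0,0,0, 0,0,-0.2,0,0,0,0, 0,0,-0.25,0,0,0,0, 0,0,-0.25,0,0,0,0]'
python3 - <<'E'
from h import *
s=env.get_state();p,d=eyes.read_camera("wrist");cv2.imwrite("pics/w2.png",p[:,:,::-1])
print(s["tcp_pos"])
E
```

```text
clock: 2.07
tcp_pos: [0.4624, -0.219, 0.1025]
orientation: [0.0, 0.998, 0.056, 0.0]
wrist_force: [0.8, -0.2, 1.2]
finger_gap: 0.043
grip_force: 0.0
clock: 2.4
tcp_pos: [0.4618, -0.2178, 0.0512]
orientation: [-0.0, 0.998, 0.057, -0.0]
wrist_force: [-0.3, 0.9, 0.9]
finger_gap: 0.0429
grip_force: 0.0
[ 0.46184545 -0.21782774  0.05117236]
```

View pics/w2.png

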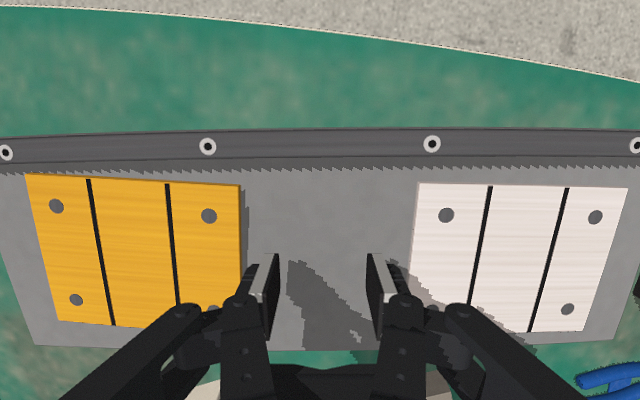

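The fingers stand over bare ledge between the blanks: brass edge at about x=240, aluminium edge at about x=415. Next is a gentle touch-off.

```bash
python3 -m jog '[0,0,-0.02,0,0,0,0, 0,0,-0.04,0,0,0,0, 0,0,-0.05,0,0,0,0, 0,0,-0.05,0,0,0,0]'
python3 -m jog '[0,0,-0.005,0,0,0,0, 0,0,-0.01,0,0,0,0, 0,0,-0.01,0,0,0,0]'
python3 -m jog '[0,0,-0.005,0,0,0,0, 0,0,-0.01,0,0,0,0, 0,0,-0.01,0,0,0,0]'
```

```text
clock: 2.78
tcp_pos: [0.4623, -0.2173, 0.0414]
orientation: [0.0, 0.998, 0.057, 0.0]
wrist_force: [0.4, 0.3, -0.7]
finger_gap: 0.0426
grip_force: 0.0
clock: 3.03
tcp_pos: [0.4622, -0.2172, 0.0393]
orientation: [0.0, 0.998, 0.057, -0.0]
wrist_force: [-0.1, 0.3, -0.0]
finger_gap: 0.0426
grip_force: 0.0
clock: 3.28
tcp_pos: [0.4624, -0.2173, 0.0382]
orientation: [0.0, 0.998, 0.057, 0.0]
wrist_force: [-2.0, 0.3, 7.8]
finger_gap: 0.0428
grip_force: 3.7
```

```bash
python3 -m jog '[0,0,0.2,0,0,0,0, 0,0,0.35,0,0,0,0, -0.2,-0.25,0.35,0,0,0,0, -0.38,-0.555,0.35,0,0,0,0, -0.38,-0.555,0.35,0,0,0,0, -0.38,-0.555,0.35,0,0,0,0, -0.38,-0.555,0.35,0,0,0,0, -0.38,-0.555,0.2,0,0,0.0025,0, -0.38,-0.555,0.015,0,0,0.0025,0, -0.38,-0.555,0.015,0,0,0.0025,0, -0.38,-0.555,0.015,0,0,0.0025,0]'
```

```text
clock: 4.2
tcp_pos: [0.3851, -0.3255, 0.0388]
orientation: [-0.002, 0.998, 0.062, -0.002]
wrist_force: [0.6, 0.0, 1.1]
finger_gap: 0.0426
grip_force: 0.0
```

```bash
python3 -m jog '[0.05,0.006,0.006,0,0,0,0, 0.1,0.012,0.006,0,0,0,0, 0.115,0.014,0.006,0,0,0,0, 0.13,0.016,0.006,0,0,0,0, 0.145,0.018,0.006,0,0,0,0, 0.16,0.019,0.006,0,0,0,0, 0.175,0.021,0.006,0,0,0,0, 0.19,0.023,0.006,0,0,0,0, 0.2,0.024,0.006,0,0,0,0, 0.2,0.024,0.006,0,0,0,0]'
python3 -m jog '[0.01,0.001,0,0,0,0,0, 0.015,0.002,0,0,0,0,0, 0.02,0.002,0,0,0,0,0]'
python3 - <<'E'
from h import *
s=env.get_state();p,d=eyes.read_camera("wrist");cv2.imwrite("pics/w3.png",p[:,:,::-1])
print(s["tcp_pos"],s["wrist_force"])
E
```

```text
clock: 5.03
tcp_pos: [0.4263, -0.3237, 0.0418]
orientation: [0.0, 0.998, 0.061, -0.0]
wrist_force: [-3.0, -0.3, 4.7]
finger_gap: 0.0427
grip_force: 2.7
clock: 5.28
tcp_pos: [0.4297, -0.3233, 0.0418]
orientation: [0.0, 0.998, 0.061, -0.0]
wrist_force: [-5.3, 0.4, 5.6]
finger_gap: 0.0427
grip_force: 3.8
[ 0.42971556 -0.32329719  0.04177139] [-5.31835968  0.38666702  5.63518939]
```

View pics/w3.png

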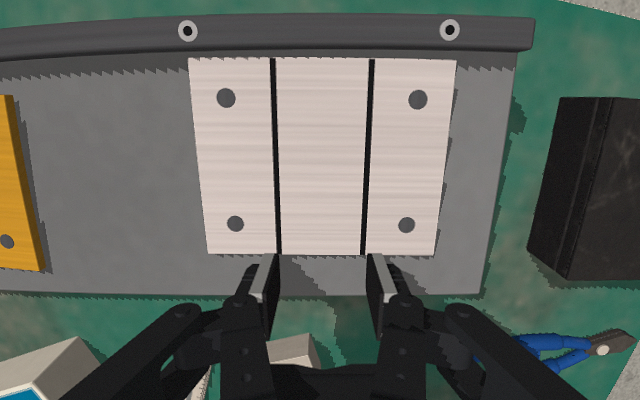

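The blank's front edge (v≈255) meets both fingertips and its far edge is nearly at the rail. The tips are riding slightly high, so I'll back off, go lower and press home.

```bash
python3 -m jog '[-0.03,-0.004,0,0,0,0,0, -0.04,-0.005,-0.003,0,0,0,0, -0.04,-0.005,-0.008,0,0,0,0, -0.04,-0.005,-0.008,0,0,0,0]'
python3 -m jog '[0.02,0.002,0,0,0,0,0, 0.035,0.004,0,0,0,0,0, 0.04,0.005,0,0,0,0,0, 0.045,0.005,0,0,0,0,0, 0.05,0.006,0,0,0,0,0, 0.05,0.006,0,0,0,0,0]'
```

```text
clock: 5.67
tcp_pos: [0.422, -0.3238, 0.0395]
orientation: [-0.0, 0.998, 0.061, 0.0]
wrist_force: [-0.1, 0.7, 0.0]
finger_gap: 0.0422
grip_force: 0.0
clock: 6.17
tcp_pos: [0.4311, -0.3231, 0.0398]
orientation: [0.0, 0.998, 0.061, -0.001]
wrist_force: [-5.3, -2.9, 1.7]
finger_gap: 0.0428
grip_force: 2.7
```

```bash
python3 -m jog '[0.005,0.001,0,0,0,0,0, 0.01,0.001,0,0,0,0,0, 0.01,0.001,0,0,0,0,0]'
python3 -m jog '[0.005,0.001,0,0,0,0,0, 0.01,0.001,0,0,0,0,0, 0.01,0.001,0,0,0,0,0]'
```

```text
clock: 6.42
tcp_pos: [0.4313, -0.323, 0.0397]
orientation: [0.0, 0.998, 0.06, -0.003]
wrist_force: [-9.0, -3.9, 4.0]
finger_gap: 0.0425
grip_force: 5.4
clock: 6.67
tcp_pos: [0.4315, -0.323, 0.0396]
orientation: [0.001, 0.998, 0.06, -0.005]
wrist_force: [-16.6, -4.8, 6.9]
finger_gap: 0.0426
grip_force: 8.3
```

The blank is seated against the rail. Now I'll back off, lift, turn 90°, and go to the bare gap.

```bash
python3 -m jog '[-0.1,-0.012,0,0,0,0,0, -0.2,-0.024,0,0,0,0,0, -0.2,-0.024,0.15,0,0,0,0, -0.2,-0.024,0.35,0,0,0,0, -0.2,-0.024,0.35,0,0,0,0, -0.2,-0.024,0.35,0,0,0,0]'
python3 -m jog '[0.1,0.1,0.1,0,0,0.04,0, 0.2,0.2,0.1,0,0,0.08,0, 0.3,0.3,0.1,0,0,0.12,0, 0.38,0.43,0.1,0,0,0.16,0, 0.38,0.43,0.1,0,0,0.2,0, 0.38,0.43,0.1,0,0,0.24,0, 0.38,0.43,0.1,0,0,0.28,0, 0.38,0.43,0.1,0,0,0.32,0, 0.38,0.43,0.1,0,0,0.36,0, 0.38,0.43,0.1,0,0,0.4,0, 0.38,0.43,0.1,0,0,0.44,0, 0.38,0.43,0.1,0,0,0.48,0]'
python3 -m jog '[0,0,0,0,0,0.02,0, 0,0,0,0,0,0.02,0]'
```

```text
clock: 7.17
tcp_pos: [0.3981, -0.3291, 0.1127]
orientation: [0.002, 0.998, 0.061, 0.002]
wrist_force: [-0.1, -0.0, -1.0]
finger_gap: 0.0428
grip_force: 0.0
clock: 8.17
tcp_pos: [0.472, -0.2406, 0.1286]
orientation: [-0.001, 0.686, 0.727, 0.0]
wrist_force: [0.3, 0.1, -0.4]
finger_gap: 0.0427
grip_force: 0.0
clock: 8.33
tcp_pos: [0.472, -0.2407, 0.1287]
orientation: [-0.001, 0.665, 0.747, 0.0]
wrist_force: [0.5, 0.3, -0.5]
finger_gap: 0.0424
grip_force: 0.0
```

```bash
python3 -m jog '[-0.008,0.033,-0.15,0,0,0,0, -0.008,0.033,-0.3,0,0,0,0, -0.008,0.033,-0.35,0,0,0,0, -0.008,0.033,-0.35,0,0,0,0]'
python3 - <<'E'
from h import *
s=env.get_state();p,d=eyes.read_camera("wrist");cv2.imwrite("pics/w4.png",p[:,:,::-1])
print(s["tcp_pos"],s["wrist_force"])
E
```

```text
clock: 8.67
tcp_pos: [0.4683, -0.2328, 0.0567]
orientation: [-0.003, 0.666, 0.746, -0.0]
wrist_force: [-0.9, -0.3, -0.9]
finger_gap: 0.0427
grip_force: 0.0
[ 0.46826352 -0.23281749  0.0567202 ] [-0.85056072 -0.27505104 -0.86161785]
```

View pics/w4.png

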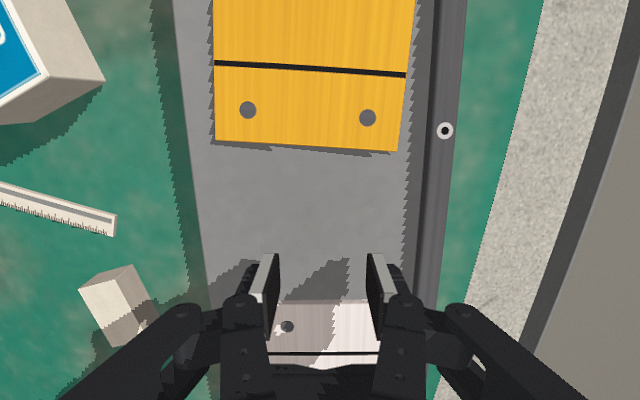

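The fingers are over bare ledge, with the brass edge at v≈150 and the aluminium inner edge at v≈300, and the rail is clear on the right. I'll descend.

```bash
python3 -m jog '[-0.004,0.03,-0.02,0,0,0,0, -0.004,0.03,-0.04,0,0,0,0, -0.004,0.03,-0.06,0,0,0,0, -0.004,0.03,-0.075,0,0,0,0, -0.004,0.03,-0.083,0,0,0,0, -0.004,0.03,-0.083,0,0,0,0]'
```

```text
clock: 9.22
tcp_pos: [0.4698, -0.2287, 0.0432]
orientation: [0.0, 0.666, 0.746, 0.0]
wrist_force: [0.5, -0.1, 0.4]
finger_gap: 0.0427
grip_force: 0.0
```

```bash
python3 -m jog '[0,0,-0.008,0,0,0,0, 0,0,-0.016,0,0,0,0, 0.006,-0.05,-0.016,0,0,0,0, 0.01,-0.08,-0.016,0,0,0,0, 0.012,-0.1,-0.016,0,0,0,0, 0.015,-0.12,-0.016,0,0,0,0, 0.017,-0.14,-0.016,0,0,0,0, 0.02,-0.16,-0.016,0,0,0,0, 0.022,-0.18,-0.016,0,0,0,0, 0.022,-0.18,-0.016,0,0,0,0]'
```

```text
clock: 10.05
tcp_pos: [0.4744, -0.2656, 0.0402]
orientation: [0.0, 0.666, 0.746, -0.0]
wrist_force: [-0.6, 0.2, 0.9]
finger_gap: 0.0426
grip_force: 0.3
```

```bash
python3 -m jog '[0.002,-0.02,0,0,0,0,0, 0.005,-0.04,0,0,0,0,0, 0.007,-0.06,0,0,0,0,0, 0.01,-0.08,0,0,0,0,0, 0.012,-0.1,0,0,0,0,0, 0.015,-0.12,0,0,0,0,0, 0.017,-0.14,0,0,0,0,0, 0.02,-0.16,0,0,0,0,0, 0.021,-0.174,0,0,0,0,0, 0.021,-0.174,0,0,0,0,0]'
python3 - <<'E'
from h import *
s=env.get_state();p,d=eyes.read_camera("top");cv2.imwrite("pics/t2.png",cv2.resize(p[130:240,265:465],None,fx=4,fy=4)[:,:,::-1])
np.savez("t2.npz",p=p,d=d);print(s["tcp_pos"],s["wrist_force"])
E
```

```text
clock: 10.88
tcp_pos: [0.4786, -0.3004, 0.0401]
orientation: [0.0, 0.666, 0.746, -0.0]
wrist_force: [-0.4, -0.7, -0.2]
finger_gap: 0.0429
grip_force: 0.0
[ 0.47861153 -0.30039565  0.04014301] [-0.36256447 -0.66839618 -0.16733138]
```

View pics/t2.png

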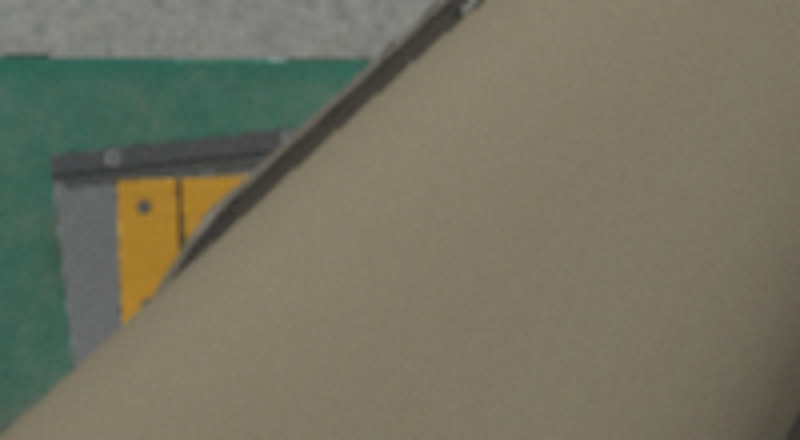

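The arm hides the blank from the top camera. I'll push 8 mm more, then retreat and measure with the wrist camera from above.

```bash
python3 -m jog '[0.002,-0.02,0,0,0,0,0, 0.005,-0.04,0,0,0,0,0, 0.005,-0.04,0,0,0,0,0, 0.005,-0.04,0,0,0,0,0]'
python3 -m jog '[-0.008,0.06,0,0,0,0,0, -0.012,0.1,0,0,0,0,0, -0.012,0.1,0.2,0,0,0,0, -0.012,0.1,0.4,0,0,0,0, -0.012,0.1,0.7,0,0,-0.02,0, -0.05,0,0.9,0,0,-0.06,0, -0.2,-0.1,1,0,0,-0.1,0, -0.3,-0.2,1,0,0,-0.14,0, -0.3,-0.2,1,0,0,-0.18,0, -0.3,-0.2,1,0,0,-0.22,0, -0.3,-0.2,1,0,0,-0.26,0, -0.3,-0.2,1,0,0,-0.3,0]'
python3 -m jog '[0,0,0,0,0,-0.04,0, 0,0,0,0,0,-0.08,0, 0,0,0,0,0,-0.12,0, 0,0,0,0,0,-0.16,0, 0,0,0,0,0,-0.2,0, 0,0,0,0,0,-0.2,0, 0,0,0,0,0,-0.2,0]'
python3 - <<'E'
from h import *
s=env.get_state();p,d=eyes.read_camera("wrist");cv2.imwrite("pics/w5.png",p[:,:,::-1]);np.savez("w5.npz",p=p,d=d,pos=s["tcp_pos"],q=s["orientation"])
E
```

```text
clock: 11.27
tcp_pos: [0.4796, -0.3079, 0.0402]
orientation: [0.0, 0.666, 0.746, -0.0]
wrist_force: [-0.6, -0.3, 0.7]
finger_gap: 0.0427
grip_force: 0.0
clock: 12.27
tcp_pos: [0.419, -0.3465, 0.2402]
orientation: [-0.0, 0.932, 0.362, 0.0]
wrist_force: [0.5, 0.3, 0.3]
finger_gap: 0.0428
grip_force: 0.0
clock: 12.85
tcp_pos: [0.4194, -0.3464, 0.24]
orientation: [-0.0, 0.998, 0.062, -0.0]
wrist_force: [-0.8, 0.1, 0.5]
finger_gap: 0.0426
grip_force: 0.0
```

View pics/w5.png

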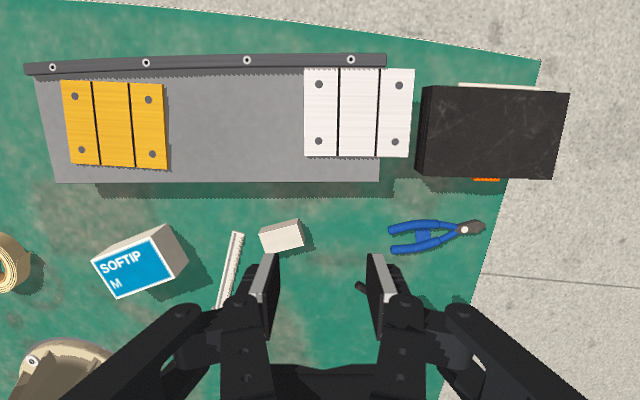

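The blank (304–414, 68–157) lies against the rail with its outer bend line at x≈377–379. The ledge end edge emerges at x≈380, v 158–181, so they nearly coincide. I'll measure that gap.

Run:
```python
from h import *
z,p,st,al,led=analyse("w5.npz",298,418)
al[:64]=0;al[162:]=0
r=rect("wrist",al,.045,st);print("al",r)
g=p.astype(int).max(2)
ln=[[370+np.argmin(g[v,370:390]),v] for v in range(74,152,6)]
en=[]
for v in range(160,181,2):
    row=p[v,365:400].astype(int);grn=row[:,1]-row[:,0];en.append([365+np.argmax(grn>10)-.5,v])
print(ln[::4],en)
yaw=.123;ex=np.array([np.cos(yaw),np.sin(yaw)]);ey=np.array([-np.sin(yaw),np.cos(yaw)])
wl=cast("wrist",ln,.045,st);we=cast("wrist",en,.04,st)
fr=cast("wrist",[[60,182.5],[200,182],[370,181.5]],.04,st);d=fr[0]-fr[2];print("front yaw",np.arctan2(-d[0],d[1]),"front x",fr@ex)
print("line y",np.median(wl@ey),"end y",np.median(we@ey),we@ey,"al x from front",r[0]/1000@ex-(fr@ex).mean()-.065, "al y",r[0]/1000@ey-np.median(we@ey)-.185)
```

```text
al (array([ 491.5, -373.3]), array([ 87.6, 110. ]), np.float32(0.11415188))
[[np.int64(379), 74], [np.int64(378), 98], [np.int64(377), 122], [np.int64(375), 146]] [[np.float64(379.5), 160], [np.float64(379.5), 162], [np.float64(379.5), 164], [np.float64(379.5), 166], [np.float64(379.5), 168], [np.float64(379.5), 170], [np.float64(379.5), 172], [np.float64(379.5), 174], [np.float64(378.5), 176], [np.float64(378.5), 178], [np.float64(378.5), 180]]
front yaw 0.12264612470013474 front x [0.36913581 0.36869076 0.36901046]
line y -0.450795811645687 end y -0.45665189951848606 [-0.45642658 -0.45653889 -0.4566519  -0.45676561 -0.45688004 -0.45699518
 -0.45711105 -0.45722764 -0.45624597 -0.45636194 -0.45647863] al x from front 0.008040845187095247 al y -0.15913001022453266
```

The outer bend line is 5.9 mm short, x and squareness are good. I'll go back and push 6 mm more.

```bash
python3 -m jog '[0.1,0.1,0,0,0,0.04,0, 0.2,0.2,0,0,0,0.08,0, 0.29,0.32,0,0,0,0.12,0, 0.29,0.32,0,0,0,0.16,0, 0.29,0.32,0,0,0,0.2,0, 0.29,0.32,0,0,0,0.24,0, 0.29,0.32,0,0,0,0.28,0, 0.29,0.32,0,0,0,0.32,0, 0.29,0.32,0,0,0,0.36,0, 0.29,0.32,0,0,0,0.4,0, 0.29,0.32,0,0,0,0.44,0, 0.29,0.32,0,0,0,0.48,0]'
python3 -m jog '[0,0,-0.2,0,0,0.02,0, 0,0,-0.4,0,0,0.02,0, 0,0,-0.6,0,0,0.02,0, 0,0,-0.8,0,0,0.02,0, 0,0,-0.9,0,0,0.02,0, 0,0,-0.96,0,0,0.02,0, 0,0,-0.98,0,0,0.02,0, 0,0,-0.99,0,0,0.02,0, 0,0,-0.99,0,0,0.02,0]'
```

```text
clock: 13.9
tcp_pos: [0.4774, -0.2831, 0.2401]
orientation: [-0.0, 0.686, 0.727, 0.0]
wrist_force: [0.1, -0.3, 0.8]
finger_gap: 0.0427
grip_force: 0.0
clock: 14.65
tcp_pos: [0.4777, -0.2836, 0.0425]
orientation: [0.0, 0.666, 0.746, 0.0]
wrist_force: [-0.2, 0.0, -0.5]
finger_gap: 0.0429
grip_force: 0.0
```

```bash
python3 -m jog '[0,0,-0.012,0,0,0,0, 0.005,-0.05,-0.012,0,0,0,0, 0.008,-0.09,-0.012,0,0,0,0, 0.01,-0.11,-0.012,0,0,0,0, 0.011,-0.125,-0.012,0,0,0,0, 0.012,-0.14,-0.012,0,0,0,0, 0.013,-0.151,-0.012,0,0,0,0, 0.013,-0.151,-0.012,0,0,0,0, 0.013,-0.151,-0.012,0,0,0,0]'
```

```text
clock: 15.4
tcp_pos: [0.4801, -0.3135, 0.0402]
orientation: [0.0, 0.667, 0.745, 0.0]
wrist_force: [0.4, 2.2, 4.7]
finger_gap: 0.0426
grip_force: 2.7
```

```bash
python3 -m jog '[-0.008,0.06,0,0,0,0,0, -0.012,0.1,0,0,0,0,0, -0.012,0.1,0.2,0,0,0,0, -0.012,0.1,0.4,0,0,0,0, -0.012,0.1,0.7,0,0,-0.02,0, -0.05,0,0.9,0,0,-0.06,0, -0.2,-0.1,1,0,0,-0.1,0, -0.3,-0.17,1,0,0,-0.14,0, -0.3,-0.17,1,0,0,-0.18,0, -0.3,-0.17,1,0,0,-0.22,0, -0.3,-0.17,1,0,0,-0.26,0, -0.3,-0.17,1,0,0,-0.3,0]'
python3 -m jog '[0,0,0,0,0,-0.04,0, 0,0,0,0,0,-0.08,0, 0,0,0,0,0,-0.12,0, 0,0,0,0,0,-0.16,0, 0,0,0,0,0,-0.2,0, 0,0,0,0,0,-0.2,0, 0,0,0,0,0,-0.2,0]'
python3 - <<'E'
from h import *
s=env.get_state();p,d=eyes.read_camera("wrist");cv2.imwrite("pics/w6.png",p[:,:,::-1]);np.savez("w6.npz",p=p,d=d,pos=s["tcp_pos"],q=s["orientation"])
E
```

```text
clock: 16.4
tcp_pos: [0.4195, -0.3471, 0.2395]
orientation: [-0.0, 0.933, 0.36, -0.0]
wrist_force: [-0.6, -0.8, 0.2]
finger_gap: 0.0425
grip_force: 0.0
clock: 16.98
tcp_pos: [0.4199, -0.3469, 0.2393]
orientation: [-0.0, 0.998, 0.06, -0.0]
wrist_force: [-0.5, 0.0, 0.3]
finger_gap: 0.0428
grip_force: 0.0
```

View pics/w6.png

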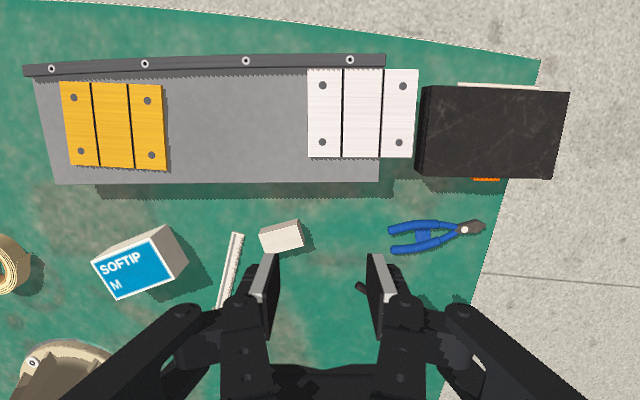

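The blank is now at (307–418, 69–158) with its outer line at x≈380, in line with the ledge end at x≈379 and v>158. The brass blank and gauge haven't moved. One last check of the numbers before handing in.

Run:
```python
from h import *
z,p,st,al,led=analyse("w6.npz",298,421)
al[:64]=0;al[162:]=0
r=rect("wrist",al,.045,st);print("al",r)
yaw=.123;ex=np.array([np.cos(yaw),np.sin(yaw)]);ey=np.array([-np.sin(yaw),np.cos(yaw)])
en=[[365+np.argmax((p[v,365:400,1].astype(int)-p[v,365:400,0])>10)-.5,v] for v in range(162,181,2)]
e=np.median(cast("wrist",en,.04,st)@ey);fr=cast("wrist",[[60,182.5],[200,182],[370,181.5]],.04,st)@ex
x,y=r[0]/1000@ex-fr.mean()-.065,r[0]/1000@ey-e-.185;print(x,y,r[2]-yaw)
if x>.005 and -.170<y<-.160: print(env.hand_in())
```

```text
al (array([ 491.4, -377.8]), array([ 87.5, 110.3]), np.float32(0.11500417))
0.006440725701226557 -0.1635228334187262 -0.007995836
the job is handed in; nothing more can be done
None
```

The job is handed in, but no verdict came back. My last measurement puts the aluminium blank at x = +6 mm and y = -164 mm (target +9, -165), 0.008 rad off square; its outer bend line is within about 2 mm of the right end edge, and the arm is clear with the brass blank and gauge looking unmoved.

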